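Empty a bead dispenser into its tray through the slide gate

ROBOT

A 6-joint arm with a two-finger parallel gripper is mounted at the origin on the work surface. World frame = base frame: x ahead of the robot, y to its left, z up, the work surface at z = 0. Lengths are in m, angles in rad, forces in N, time in s.
With the tool pointing down it reaches from about 0.25 to 0.775 m from the base axis. Payload 4 kg.
Tool frame: the origin (TCP) lies midway between the tips of the shut fingers; the grasp point (between the pads) lies 19 mm behind it; z points along the fingers, y is the line along which they close (so a half turn about z gives the same grasp; the last joint's range is limited). The gripper opens to 94 mm and grips with 3 to 60 N. Pads are 16 mm wide; open, the fingers measure 119 mm over their backs; the gripper's body (75 mm by 177 mm) begins 78 mm behind the grasp point.
Start: joints at [-1.219, 0.087, 1.371, -0, 1.684, -0.103], TCP at [0.242, -0.494, 0.206] pointing down, gripper open.
Joint ranges: [-3.1, 3.1], [-0.76, 2.03], [0.27, 2.55], [-1.08, 4.22], [0.17, 2.65], [-2.57, 2.57]. Speed limits (rad/s): [2.79, 2.79, 3.14, 3.14, 3.14, 3.14].

INTERFACE

Orientations are given as [roll, pitch, yaw] about the fixed x, y, z axes, in that order (R = Rz(yaw) Ry(pitch) Rx(roll)).
In Python, from bench import robot gives the robot as it stands. The module is installed in compiled form; this text tells all that it offers.
- The arm moves only by the tool move_arm, never from a script. Its argument "deltas" is one flat list of numbers, 7 for each row, row after row: the turn, a rotation vector about the tool's x, y, z in rad, then the shift along the tool's x, y, z in cm, then the closure, from -1 (fully open) to 1 (shut). A call has 1 to 8 rows; each row is the pose to reach, as a shift and turn from the pose commanded when the call began, along the tool's axes at that moment; what a row does not reach only later rows make up. A row lasts 1/10 s, in which the tool goes at most 50 mm and 8.59 degrees, less where a joint would pass 70% of its speed; a pose out of reach is approached as far as the arm can. A call with a gripper value outside its range is refused whole. The fingers move at their own pace and stop on an object; the grip force is fixed at half the most. Time passes only in rows, so rows that repeat a pose let the fingers close. It gives the time, the measured TCP pose, the force, the opening and the grip force at its end, in the units of the state.
- robot.get_obs(): the state, without advancing time (a new reading comes with each control period).
- robot.snapshot(name): name is "side" or "top"; returns a dict with "image" (480x640x3 uint8, red, green, blue), "depth" (480x640 float32, m along the optical axis (not along the pixel's ray), 0 where there is no reading), "fov_y" (degrees; the focal length in pixels is half the picture's height over the tangent of half this angle, whatever the lens; pixels are square), "cx", "cy" (the principal point, pixels), "origin" and "orientation" of the camera in the world. Camera axes: x right, y up, looking along -z (the intrinsics and any distortion apply to the point x, -y, -z); pixel columns grow to the right and rows downward; lengths in m; the calibration is good to about 2 mm. A picture is of the moment at which its call begins.
- robot.close_job(): hands the job in; it is judged then, once.
The state is a dict: "time": time; "joint_positions": joint angles; "qvel": joint speeds; "joint_torque": joint torques, N m; "tool_pos": TCP position; "ee_rot": TCP orientation; "wrist_force": force on the tool from outside, world axes, zero at the start; "wrist_torque": the same for the moment, N m; "width": finger opening in m; "finger_force": force on a finger pad.
Only numpy, scipy, OpenCV 4.12 (cv2) and the standard library are available. Lean on these libraries where they do the work, as an engineer would, in place of code of your own. Each camera call takes 0.05 s, during which the arm holds its last target. There are 200 camera calls.

TASK

Gently push the blue tray straight back under the clear bead dispenser until it rests against its backstop, without ramming it. Then pull the red-handled slide gate at the hopper's base out to its stop so that all eight beads drop into the tray, and push the gate fully shut again. Leave the two jars and the cardboard box standing where they are.

Things in the scene. Friction and masses are not known exactly. Their poses are not given: they have to be found in the camera images.
- hopper: Fixed bead dispenser: clear open-topped bin on a grey frame, 192 x 106 mm in plan, 336 mm tall. Origin on the table below the centre of its throat; its +x points to its back, -x to its front (towards the robot), z up. Throat 64 (x) by 90 (y) mm, just above the gate. Grey frame posts stand at x +27 to +100 mm, y +-77 to 93 mm.
- bin_front (a point): Middle of the bin's front lower edge, 94 mm in front of the hopper's origin, 225 mm up. Above it the front wall is upright to 336 mm; below it slopes in to the throat wall (x -36 mm, z 130 mm). It overhangs the gate handle, so a tool pointing straight down cannot get at the handle: lean it 25 to 45 degrees so that it comes from the front and above.
- backstop (a point): Middle of the front face of the tray's backstop, a grey bar 150 mm wide, 40 mm tall, 81 mm behind the hopper's origin; this point is 20 mm up. Low rails (14 mm tall) guide the tray to it at hopper y +-65 mm, x +40 to +85 mm, splaying out to about +-75 mm at x +12 mm.
- gate (a joint): Opening of the steel slide gate in m: 0 shut (against its stop), 0.075 fully open (against its stop). It slides along the hopper's -x, towards the robot, to open. May start up to 5 mm ajar. It stays where it is left; opening takes 2 to 11 N, shutting about 5 N when far out, rising to 14 N at the end (a springy seal), so push firmly until it stops. Beads at the front of the throat drop only when it is almost fully open.
- gate_handle (a point): Centre of the gate's red handle block: 20 (along the slide) x 24 (wide, hopper y) x 36 mm (tall); 100 mm up, 75 mm in front of the hopper's origin when shut. A stem 14 mm wide, 10 mm tall joins its back to the gate plate (100 mm wide, 6 mm thick), whose front edge is 33 mm behind this point. Free space beside it: 60 mm.
- tray: Loose open blue tray, 180 (x) x 120 (y) x 50 mm tall, walls 5 mm, 0.2 to 0.45 kg; sliding it takes up to about 6 N. Origin at the centre of its underside, axes as the hopper's within 3 degrees. Starts with its origin 80 to 105 mm in front of the hopper's; against the backstop it is 9 mm in front. The outer face of its front wall is 90 mm in front of its own origin.
- bead0_center (a point): Centre of faceted barrel-shaped bead 0, 24 mm across, 22 mm tall, 12 g; starts in the hopper's throat resting on the gate.
- bead1_center (a point): Centre of faceted barrel-shaped bead 1, 24 mm across, 22 mm tall, 12 g; starts in the hopper's throat resting on the gate.
- bead2_center (a point): Centre of faceted barrel-shaped bead 2, 24 mm across, 22 mm tall, 12 g; starts in the hopper's throat resting on the gate.
- bead3_center (a point): Centre of faceted barrel-shaped bead 3, 24 mm across, 22 mm tall, 12 g; starts in the hopper's throat resting on the gate.
- bead4_center (a point): Centre of faceted barrel-shaped bead 4, 24 mm across, 22 mm tall, 12 g; starts in the hopper's throat resting on the gate.
- bead5_center (a point): Centre of faceted barrel-shaped bead 5, 24 mm across, 22 mm tall, 12 g; starts in the hopper's throat resting on the gate.
- bead6_center (a point): Centre of faceted barrel-shaped bead 6, 24 mm across, 22 mm tall, 12 g; starts in the hopper's throat resting on the gate.
- bead7_center (a point): Centre of faceted barrel-shaped bead 7, 24 mm across, 22 mm tall, 12 g; starts in the hopper's throat resting on the gate.
- gold_jar: Bystander: clear jar with gold lid, 73 mm across, 120 mm tall, origin under its centre; stands left (+y) of the hopper.
- brown_jar: Bystander: clear jar with brown lid, 82 mm across, 100 mm tall, origin under its centre; stands right (-y) of the hopper.
- card_box: Bystander: cardboard box 90 x 70 x 50 mm, origin under its centre; right of the tray.
Not all that is in view belongs to the job. Several things have the shape of the tray; the one meant has the colours described above.

How it is judged:
On the way, in this order (a step that is already met when the one before it is completed fails the run):
1. the tray is pushed home against the backstop while the gate is still shut (x of tray in the frame of hopper above -0.0125 m and angle between the x axis of tray and the x axis of hopper, either way round below 0.12 rad and angle between tray's own z axis and vertical below 0.05 rad and value of joint gate below 0.015 m), for 0.2 s.
2. the gate has been pulled out to its stop and all eight beads lie in the tray (value of joint gate above 0.066 m and x of bead0_center in the frame of tray between -0.085 and 0.085 m and y of bead0_center in the frame of tray between -0.055 and 0.055 m and z of bead0_center in the frame of tray between 0 and 0.05 m and x of bead1_center in the frame of tray between -0.085 and 0.085 m and y of bead1_center in the frame of tray between -0.055 and 0.055 m and z of bead1_center in the frame of tray between 0 and 0.05 m and x of bead2_center in the frame of tray between -0.085 and 0.085 m and y of bead2_center in the frame of tray between -0.055 and 0.055 m and z of bead2_center in the frame of tray between 0 and 0.05 m and x of bead3_center in the frame of tray between -0.085 and 0.085 m and y of bead3_center in the frame of tray between -0.055 and 0.055 m and z of bead3_center in the frame of tray between 0 and 0.05 m and x of bead4_center in the frame of tray between -0.085 and 0.085 m and y of bead4_center in the frame of tray between -0.055 and 0.055 m and z of bead4_center in the frame of tray between 0 and 0.05 m and x of bead5_center in the frame of tray between -0.085 and 0.085 m and y of bead5_center in the frame of tray between -0.055 and 0.055 m and z of bead5_center in the frame of tray between 0 and 0.05 m and x of bead6_center in the frame of tray between -0.085 and 0.085 m and y of bead6_center in the frame of tray between -0.055 and 0.055 m and z of bead6_center in the frame of tray between 0 and 0.05 m and x of bead7_center in the frame of tray between -0.085 and 0.085 m and y of bead7_center in the frame of tray between -0.055 and 0.055 m and z of bead7_center in the frame of tray between 0 and 0.05 m), for 0.2 s.
3. the gate is pushed shut (value of joint gate below 0.003 m), for 0.2 s.
At the end, for the whole second after the job is handed in: The gate is shut to within 3 mm, the tray stands at rest flat on the table within 3.5 mm of the backstop and square to the hopper within 0.12 rad, and all eight beads lie inside it (value of joint gate below 0.003 m and x of tray in the frame of hopper above -0.0125 m and angle between the x axis of tray and the x axis of hopper, either way round below 0.12 rad and angle between tray's own z axis and vertical below 0.05 rad and x of bead0_center in the frame of tray between -0.085 and 0.085 m and y of bead0_center in the frame of tray between -0.055 and 0.055 m and z of bead0_center in the frame of tray between 0 and 0.05 m and x of bead1_center in the frame of tray between -0.085 and 0.085 m and y of bead1_center in the frame of tray between -0.055 and 0.055 m and z of bead1_center in the frame of tray between 0 and 0.05 m and x of bead2_center in the frame of tray between -0.085 and 0.085 m and y of bead2_center in the frame of tray between -0.055 and 0.055 m and z of bead2_center in the frame of tray between 0 and 0.05 m and x of bead3_center in the frame of tray between -0.085 and 0.085 m and y of bead3_center in the frame of tray between -0.055 and 0.055 m and z of bead3_center in the frame of tray between 0 and 0.05 m and x of bead4_center in the frame of tray between -0.085 and 0.085 m and y of bead4_center in the frame of tray between -0.055 and 0.055 m and z of bead4_center in the frame of tray between 0 and 0.05 m and x of bead5_center in the frame of tray between -0.085 and 0.085 m and y of bead5_center in the frame of tray between -0.055 and 0.055 m and z of bead5_center in the frame of tray between 0 and 0.05 m and x of bead6_center in the frame of tray between -0.085 and 0.085 m and y of bead6_center in the frame of tray between -0.055 and 0.055 m and z of bead6_center in the frame of tray between 0 and 0.05 m and x of bead7_center in the frame of tray between -0.085 and 0.085 m and y of bead7_center in the frame of tray between -0.055 and 0.055 m and z of bead7_center in the frame of tray between 0 and 0.05 m and linear speed of tray below 0.02 m/s); the robot touches nothing.
It fails at once if the gold jar is shoved more than 25 mm or tipped over (distance of gold_jar from where it was at the start of the episode above 0.025 m or angle between gold_jar's own z axis and vertical above 0.3 rad).
It fails at once if the brown jar is shoved more than 25 mm or tipped over (distance of brown_jar from where it was at the start of the episode above 0.025 m or angle between brown_jar's own z axis and vertical above 0.3 rad).
It fails at once if the card box is shoved more than 25 mm or tipped over (distance of card_box from where it was at the start of the episode above 0.025 m or angle between card_box's own z axis and vertical above 0.3 rad).
It fails at once if the tray is rammed against the dispenser with over 40 N (contact force between tray and hopper above 40 N).
It also fails if it takes over 46 s, if anything falls off the work surface, if the arm or the gripper's body presses on something with over 40 N, if the wrist force passes 120 N, or if a joint passes its speed limit or range.

## Working session

There is one attempt and no reset: what is moved stays moved. The work goes in short steps, Python scripts to look and compute and a tool call to move; the robot and the scene stay as the last step left them, time stands still between calls to the robot, and variables do not carry over. Pictures are saved under pics/ and viewed, at most 10 in all, crops included, and the job is handed in when it is done.

Besides the shell and the picture viewer there is one more tool, called after "Request:" as name(argument=value, ...), one argument or row to a line, values as JSON. move_arm: Moves the arm, as the interface text tells. Its arguments: {"type":"object","properties":{"deltas":{"type":"array","items":{"type":"number"}}},"required":["deltas"]}

```bash
mkdir -p pics; cat > h.py <<'E'
import numpy as np, cv2
from bench import robot
from scipy.spatial.transform import Rotation as R
def snap(n,save=None):
    s=robot.snapshot(n)
    if save: cv2.imwrite('pics/'+save+'.png',cv2.cvtColor(s['image'],cv2.COLOR_RGB2BGR))
    return s
def rot(s):
    o=np.array(s['orientation'],float)
    return o if o.shape==(3,3) else (R.from_euler('xyz',o).as_matrix() if o.size==3 else R.from_quat(o).as_matrix())
def f(s): return 240/np.tan(np.radians(s['fov_y'])/2)
def ray(s,u,v):
    d=np.array([(u-s['cx'])/f(s),-(v-s['cy'])/f(s),-1.]); return np.array(s['origin']),rot(s)@d
def onz(s,u,v,z):
    o,d=ray(s,u,v); return o+d*(z-o[2])/d[2]
def cloud(s):
    v,u=np.mgrid[:480,:640]; D=s['depth']
    P=np.stack([(u-s['cx'])/f(s)*D,-(v-s['cy'])/f(s)*D,-D],-1)
    return P@rot(s).T+np.array(s['origin'])
E
python3 - <<'E'
from h import *
for n in('side','top'):
    s=snap(n,n+'0'); print({k:v for k,v in s.items() if k not in('image','depth')})
print(robot.get_obs())
E
```

```text
{'fov_y': 44.41151046774865, 'cx': 313.48710574255523, 'cy': 243.4757504188213, 'origin': array([0.52287239, 1.01672463, 0.82620607]), 'orientation': array([ 0.98787482, -0.01325399, -3.01947359])}
{'fov_y': 46.21693005828861, 'cx': 317.2897691210427, 'cy': 243.91855434305717, 'origin': array([0.45324475, 0.02417977, 1.11496483]), 'orientation': array([ 0.20886496, -0.00153315, -1.48969139])}
{'time': 0.1, 'joint_positions': array([-1.21905808e+00,  8.79048851e-02,  1.37205346e+00, -1.64187682e-05,
        1.68361601e+00, -1.03102289e-01]), 'qvel': array([ 0.00203797, -0.0014297 , -0.00325136,  0.00140008,  0.00050583,
        0.00049534]), 'joint_torque': array([ 2.81553388e-03, -3.41252768e+01, -3.03301084e+01,  7.22247781e-02,
        3.04431701e-02, -9.97135430e-05]), 'tool_pos': array([ 0.24144786, -0.49363169,  0.20443342]), 'ee_rot': array([-3.13961980e+00, -1.87724673e-04,  4.54838520e-01]), 'wrist_force': array([ 1.05826073,  0.81120791, -0.24345863]), 'wrist_torque': array([ 0.01005631, -0.0395536 , -0.00362728]), 'finger_force': 0.0, 'width': 0.0942811000730259}
```

View pics/side0.png

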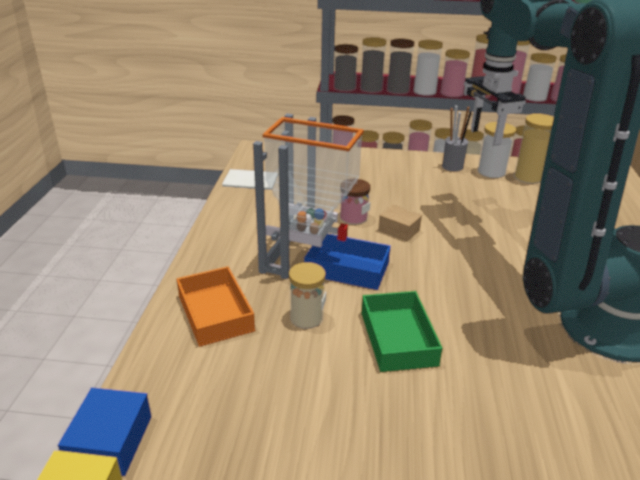

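View pics/top0.png

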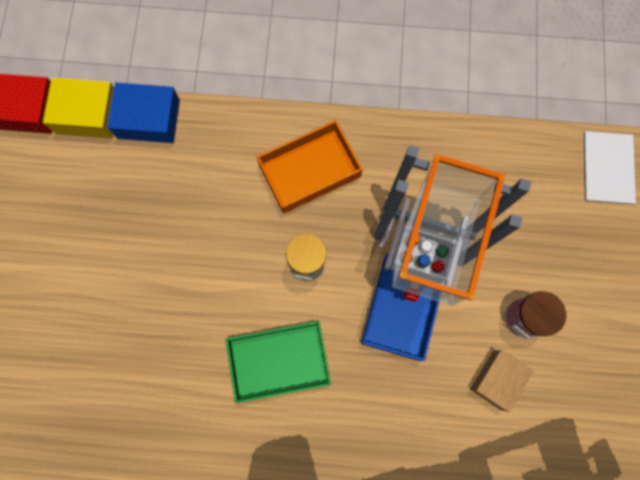

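The side view shows the hopper with its orange rim (315,130) and the red handle (342,232). The blue tray is at (348,262), the gold jar at (307,295), the brown jar at (355,200) and the card box at (400,222). Tray-shaped candidates in the top view are blue (402,325), orange (309,165) and green (278,362). The blue one, directly under the hopper, fits the description; the blue thing at (145,110) is a solid block. I'll measure, and confirm with a crop.

```bash
cat > m.py <<'E'
from h import *
def mask(s,name,box):
    h=cv2.cvtColor(s['image'],cv2.COLOR_RGB2HSV); H,S,V=[h[...,i].astype(int) for i in range(3)]
    m={'orange':(H>5)&(H<16)&(S>180),'red':((H<4)|(H>174))&(S>190)&(V>90),'blue':(H>104)&(H<125)&(S>170)}[name]
    o=np.zeros_like(m); x0,y0,x1,y1=box; o[y0:y1,x0:x1]=m[y0:y1,x0:x1]; return o.astype(np.uint8)
E
python3 - <<'E'
from m import *
t=snap('top'); s=snap('side')
def quad(m):
    c=np.vstack(cv2.findContours(m,cv2.RETR_EXTERNAL,cv2.CHAIN_APPROX_NONE)[0])
    hl=cv2.convexHull(c); return hl.reshape(-1,2)
for cam,n,b in((t,'top',(390,145,515,305)),(s,'side',(255,110,370,160))):
    q=quad(mask(cam,'orange',b)); P=np.array([onz(cam,u,v,.336)[:2] for u,v in q]).astype(np.float32)
    r=cv2.minAreaRect(P*1000); print(n,'rim',r)
# tray floor/rim by cloud
for cam,n,b in((t,'top',(350,240,450,370)),(s,'side',(300,225,400,295))):
    m=mask(cam,'blue',b); C=cloud(cam)
    k=(m>0)&(cam['depth']>0); P=C[k]; print(n,'blue',k.sum(),np.percentile(P,[1,50,99],axis=0).round(3))
    q=P[(P[:,2]>.043)&(P[:,2]<.058)]; print(len(q),cv2.minAreaRect((q[:,:2]*1000).astype(np.float32)) if len(q)>5 else '')
    m2=mask(cam,'red',(330,215,355,245) if n=='side' else (400,285,425,305)); k=(m2>0)&(cam['depth']>0);P=C[k]
    print('red',np.argwhere(m2).mean(0)[::-1],k.sum(),P.min(0).round(3),np.median(P,0).round(3),P.max(0).round(3))
a=cv2.resize(t['image'][130:400,340:600],None,fx=2.2,fy=2.2,interpolation=cv2.INTER_CUBIC)
b=cv2.resize(s['image'][100:300,240:440],None,fx=2,fy=2,interpolation=cv2.INTER_CUBIC)
cv2.imwrite('pics/crop1.png',cv2.cvtColor(a,cv2.COLOR_RGB2BGR))
C=cloud(t)
for u,v in((307,254),(542,313),(505,378)): print(C[v,u].round(3))
E
```

```text
top rim ((661.8976440429688, -154.59097290039062), (107.35697937011719, 192.60552978515625), 76.60985565185547)
side rim ((657.4447021484375, -150.81829833984375), (121.08351135253906, 191.29483032226562), 76.45914459228516)
top blue 3916 [[ 0.482 -0.191  0.001]
 [ 0.546 -0.128  0.006]
 [ 0.644 -0.065  0.146]]
460 ((557.0753173828125, -129.80624389648438), (117.28854370117188, 144.73338317871094), 78.46630859375)
red [410.94545455 296.56363636] 54 [ 0.579 -0.145  0.097] [ 0.582 -0.134  0.117] [ 0.588 -0.125  0.122]
side blue 2747 [[ 0.482 -0.204  0.001]
 [ 0.56  -0.156  0.019]
 [ 0.66  -0.059  0.051]]
355 ((570.7772827148438, -130.01089477539062), (122.79014587402344, 176.5605926513672), 78.9664077758789)
red [342.10526316 231.87368421] 95 [ 0.579 -0.141  0.087] [ 0.587 -0.126  0.107] [ 0.596 -0.12   0.12 ]
[0.643 0.057 0.122]
[ 0.574 -0.373  0.099]
[ 0.455 -0.325  0.049]
```

View pics/crop1.png

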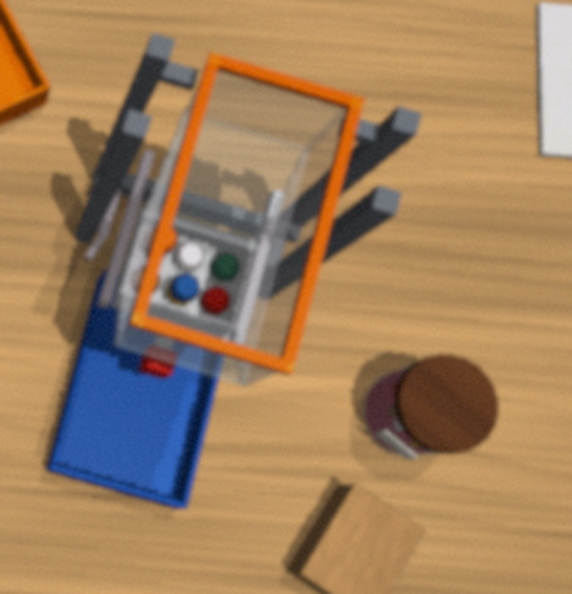

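The crop confirms it: the blue open tray, lying right under the dispenser's red handle, is the one meant. Estimates: hopper origin ≈ (0.660, -0.153), yaw -13.4°. The handle predicted from that, (0.587, -0.136, 0.10), agrees with the red pixels. The tray sits 92 mm in front of the hopper with a yaw of -11°, inside the stated range. The tool will lean 35° with its fingers across hopper y.

```bash
cat > p.py <<'E'
import sys
from h import *
O=np.array([.660,-.153,0]); YAW=np.radians(-13.4)
def target(x,y,z,lean):
    Rt=R.from_euler('z',YAW)*R.from_euler('x',np.pi)*R.from_euler('y',np.radians(lean))
    return O+R.from_euler('z',YAW).apply([x,y,z]),Rt
if __name__=='__main__':
    x,y,z,l=map(float,sys.argv[1:]); p,Rt=target(x/1e3,y/1e3,z/1e3,l)
    o=robot.get_obs(); Rc=R.from_euler('xyz',o['ee_rot']); 
    print('hop',(R.from_euler('z',-YAW).apply(o['tool_pos']-O)*1e3).round(1),'F',np.round(R.from_euler('z',-YAW).apply(o['wrist_force']),1),'t',o['time'],'w',o['width'])
    print((Rc.inv()*Rt).as_rotvec().round(3),(Rc.inv().apply(p-o['tool_pos'])*100).round(2))
E
python3 p.py -231 0 180 35
```

```text
hop [-328.1 -428.5  204.8] F [ 0.  -0.9 -0.2] t 0.2 w 0.09354848594439095
[-0.211  0.587  0.666] [ 34.73 -26.91   2.52]
```

Request:
move_arm(
  deltas=[-0.03,0.07,0.08,4.3,-3.4,0.3,0,-0.05,0.15,0.17,8.6,-6.8,0.6,0,-0.08,0.22,0.25,13,-10.1,0.9,0,-0.11,0.29,0.33,17.3,-13.4,1.2,0,-0.13,0.37,0.42,21.6,-16.8,1.5,0,-0.16,0.44,0.5,26,-20.2,1.9,0,-0.19,0.51,0.58,30.3,-23.5,2.2,0,-0.21,0.587,0.666,34.7,-26.9,2.5,0],
)

```text
time: 1.0
tool_pos: [0.4141, -0.1416, 0.1827]
ee_rot: [3.135, -0.602, -0.221]
wrist_force: [0.7, -0.1, 0.6]
width: 0.0472
finger_force: 0.0
```

```bash
python3 p.py -225 0 23 35
```

```text
hop [-241.9  -45.9  182.7] F [0.7 0.1 0.6] t 1.0 w 0.04724512425858996
[-0.001  0.009  0.01 ] [-7.6  -4.66 14.12]
```

Request:
move_arm(
  deltas=[0,0,0,0,0,0,0,0,0,0,0,0,0,0],
)

```text
time: 1.2
tool_pos: [0.4143, -0.1415, 0.1827]
ee_rot: [3.131, -0.598, -0.21]
wrist_force: [0.5, -0.9, 0.3]
width: 0.047
finger_force: 0.0
```

```bash
python3 p.py -225 0 23 35
```

```text
hop [-241.7  -45.8  182.7] F [ 0.7 -0.8  0.3] t 1.2 w 0.04697582240051253
[-0.003  0.013  0.02 ] [-7.52 -4.69 14.16]
```

Request:
move_arm(
  deltas=[0,0.01,0.02,-2,-1.2,3.5,0,0,0.01,0.02,-4,-2.4,7,0,0,0.01,0.02,-5.7,-3.6,10.5,0,0,0.01,0.02,-7.5,-4.7,14.1,0,0,0.01,0.02,-7.5,-4.7,14.1,0,0,0.01,0.02,-7.5,-4.7,14.1,0],
)

```text
time: 1.8
tool_pos: [0.4412, -0.1042, 0.0237]
ee_rot: [-3.137, -0.606, -0.243]
wrist_force: [0.3, -0.6, 0.7]
width: 0.0466
finger_force: 0.0
```

```bash
python3 p.py -200 0 23 35; python3 - <<'E'
from h import *
snap('top','top1')
E
```

```text
hop [-224.2   -3.2   23.7] F [ 0.5 -0.5  0.7] t 1.8 w 0.04656304940932799
[ 0.     0.005 -0.007] [ 1.95 -0.34  1.44]
```

View pics/top1.png

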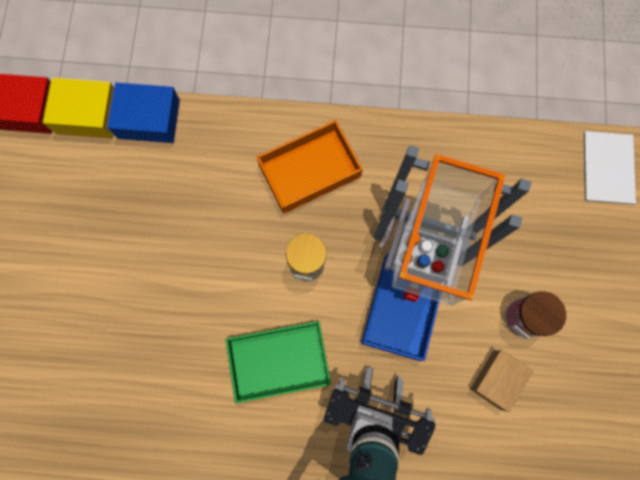

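The open fingers are at (385,385), squarely facing the front wall of the tray at (394,352). The neighbours are clear. I'll push slowly.

Request:
move_arm(
  deltas=[0,0,0,1,-0.3,0.7,0,0,0,0,2,-0.3,1.4,0,0,0,0,2.5,-0.3,1.75,0,0,0,0,3,-0.3,2.1,0,0,0,0,3.5,-0.3,2.45,0,0,0,0,4,-0.3,2.8,0,0,0,0,4.5,-0.3,3.15,0,0,0,0,5,-0.3,3.5,0],
)

```text
time: 2.65
tool_pos: [0.5016, -0.1138, 0.0237]
ee_rot: [-3.137, -0.608, -0.24]
wrist_force: [-3.5, 0.6, 3.8]
width: 0.0467
finger_force: 1.9
```

```bash
python3 p.py -118 0 23 35
```

```text
hop [-163.1    1.4   23.7] F [-3.6 -0.2  3.8] t 2.65 w 0.046658624904429444
[-0.001  0.003 -0.005] [3.67 0.13 2.63]
```

Request:
move_arm(
  deltas=[0,0,0,0.5,0,0.35,0,0,0,0,0.95,0,0.66,0,0,0,0,1.4,0,0.98,0,0,0,0,1.85,0,1.3,0,0,0,0,2.3,0,1.6,0,0,0,0,2.75,0,1.93,0,0,0,0,3.2,0,2.25,0,0,0,0,3.6,0,2.55,0],
)

```text
time: 3.45
tool_pos: [0.5446, -0.1242, 0.0233]
ee_rot: [-3.137, -0.608, -0.24]
wrist_force: [-3.8, 0.1, 4.3]
width: 0.0473
finger_force: 2.0
```

```bash
python3 p.py -104 0 23 35; python3 - <<'E'
from m import *
from p import O,YAW
t=snap('top'); s=snap('side','side1')
for cam,b in((t,(350,200,460,370)),(s,(250,215,400,300))):
    C=cloud(cam); k=(mask(cam,'blue',b)>0)&(cam['depth']>0); P=(C[k]-O)@R.from_euler('z',YAW).as_matrix()
    q=P[(P[:,2]>.043)&(P[:,2]<.056)]; print(len(q),np.percentile(q,[1,50,99],axis=0).round(3), cv2.minAreaRect((q[:,:2]*1000).astype(np.float32)))
E
```

```text
hop [-118.9    1.3   23.3] F [-3.7 -0.8  4.3] t 3.45 w 0.047291917325522445
[-0.002  0.003 -0.005] [1.21 0.12 0.87]
311 [[-0.111 -0.06   0.044]
 [-0.107  0.02   0.05 ]
 [-0.039  0.056  0.054]] ((-74.48683166503906, -2.1151962280273438), (117.44631958007812, 74.05048370361328), 88.96516418457031)
278 [[-0.113 -0.062  0.043]
 [-0.066  0.053  0.047]
 [ 0.031  0.06   0.053]] ((-40.100311279296875, -0.25988006591796875), (123.58746337890625, 146.57708740234375), 89.8655776977539)
```

View pics/side1.png

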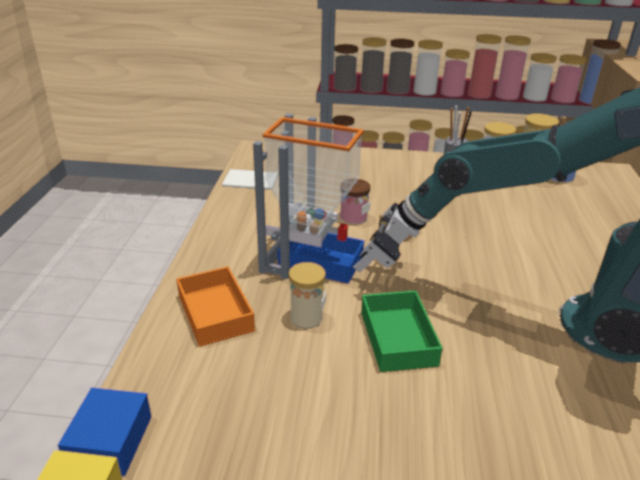

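The tray is now under the hopper, with its front edge near (360,265). Its front face is about 112 mm in front of the origin, with about 13 mm to go, and it is square. Next I creep forward.

Request:
move_arm(
  deltas=[0,0,0,0.16,0,0.11,0,0,0,0,0.33,0,0.23,0,0,0,0,0.49,0,0.34,0,0,0,0,0.65,0,0.46,0,0,0,0,0.78,0,0.55,0,0,0,0,0.86,0,0.6,0],
)

```text
time: 4.15
tool_pos: [0.5543, -0.1265, 0.023]
ee_rot: [-3.137, -0.607, -0.24]
wrist_force: [-2.0, 0.9, 1.2]
width: 0.0467
finger_force: 1.3
```

Request:
move_arm(
  deltas=[0,0,0,0.08,0,0.06,0,0,0,0,0.16,0,0.12,0],
)

```text
time: 4.35
tool_pos: [0.5563, -0.127, 0.023]
ee_rot: [-3.137, -0.608, -0.24]
wrist_force: [-2.3, 1.6, 1.1]
width: 0.0469
finger_force: 1.3
```

Request:
move_arm(
  deltas=[0,0,0,0.08,0,0.06,0,0,0,0,0.16,0,0.12,0],
)

```text
time: 4.55
tool_pos: [0.5583, -0.1275, 0.023]
ee_rot: [-3.137, -0.608, -0.24]
wrist_force: [-2.7, 0.5, 1.3]
width: 0.0468
finger_force: 1.3
```

Request:
move_arm(
  deltas=[0,0,0,0.08,0,0.06,0],
)

```text
time: 4.65
tool_pos: [0.559, -0.1276, 0.0228]
ee_rot: [-3.137, -0.607, -0.24]
wrist_force: [-5.6, 1.5, 4.8]
width: 0.0467
finger_force: 3.4
```

Request:
move_arm(
  deltas=[0,0,0,0.08,0,0.06,0],
)

```text
time: 4.75
tool_pos: [0.5594, -0.1277, 0.0227]
ee_rot: [-3.137, -0.606, -0.239]
wrist_force: [-14.8, 2.8, 9.8]
width: 0.0471
finger_force: 7.1
```

Contact with the backstop: 15 N at the TCP position I predicted. Now I back off, rise to handle height with the fingers open, and check.

Request:
move_arm(
  deltas=[0,0,0,0,0,0,0,0,0,0,-0.8,0,-0.6,0,0,0,0,-2.5,0,-1.7,-0.5,0,0,0,-4.1,0,-2.9,-1,0,0,0,-2.4,0,-5.4,-1,0,0,0,-0.6,0,-7.9,-1,0,0,0,-0.6,0,-7.9,-1],
)

```text
time: 5.45
tool_pos: [0.5149, -0.1179, 0.0913]
ee_rot: [-3.139, -0.62, -0.239]
wrist_force: [1.2, 0.2, 1.3]
width: 0.0838
finger_force: 0.0
```

```bash
python3 p.py -64 0 84.4 35; python3 - <<'E'
from m import *
from p import O,YAW
t=snap('top'); s=snap('side')
Q=R.from_euler('z',YAW).as_matrix()
for cam,b,c in((t,(350,200,460,370),(385,270,430,320)),(s,(250,215,400,300),(325,210,360,250))):
    C=cloud(cam); k=(mask(cam,'blue',b)>0)&(cam['depth']>0); P=(C[k]-O)@Q
    q=P[(P[:,2]>.043)&(P[:,2]<.056)]; print(len(q),np.percentile(q,[1,50,99],axis=0).round(3))
    k=(mask(cam,'red',c)>0)&(cam['depth']>0); P=(C[k]-O)@Q; print('red',k.sum(),np.percentile(P,[3,50,97],axis=0).round(3))
a=np.hstack([cv2.resize(t['image'][220:400,320:500],(400,400)),cv2.resize(s['image'][190:310,280:400],(400,400))])
cv2.imwrite('pics/c2.png',a[...,::-1])
E
```

```text
hop [-149.2    0.5   91.3] F [1.1 0.4 1.3] t 5.45 w 0.0837871832113861
[ 0.    -0.01  -0.004] [6.53 0.02 5.52]
283 [[-0.097 -0.06   0.044]
 [-0.093  0.017  0.05 ]
 [-0.037  0.056  0.054]]
red 53 [[-0.082 -0.008  0.105]
 [-0.08   0.001  0.118]
 [-0.076  0.01   0.121]]
276 [[-0.099 -0.061  0.043]
 [-0.054  0.053  0.048]
 [ 0.077  0.06   0.052]]
red 92 [[-0.084 -0.003  0.089]
 [-0.077  0.009  0.106]
 [-0.07   0.014  0.118]]
```

View pics/c2.png

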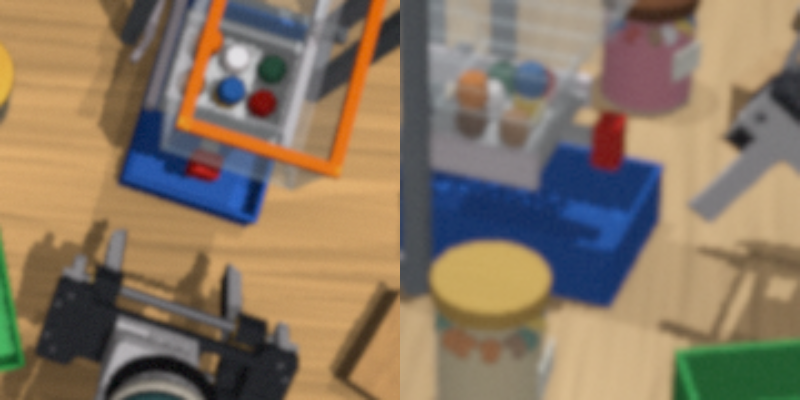

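The tray is home: its front face is at -98 mm, square. The red handle (left crop 203,167) is centred between the open fingers (117,238)/(232,275). Advance and grip.

Request:
move_arm(
  deltas=[0,-0.01,0,1,0,1.4,-1,0,-0.01,0,2.3,0,2.3,-1,0,-0.01,0,3.5,0,3.2,-1,0,-0.01,0,4.7,0,4.2,-1,0,-0.01,0,5.7,0,5,-1,0,-0.01,0,6.4,0,5.4,-1,0,-0.01,0,6.4,0,5.4,-1],
)

```text
time: 6.25
tool_pos: [0.5923, -0.1358, 0.0749]
ee_rot: [-3.136, -0.595, -0.24]
wrist_force: [-0.6, 0.1, 0.9]
width: 0.0941
finger_force: 0.0
```

```bash
python3 p.py -64 0 84.4 35
```

```text
hop [-69.8   1.   74.9] F [-0.6 -0.   0.9] t 6.25 w 0.09408694840526736
[-0.002  0.016 -0.005] [ 1.01  0.09 -0.46]
```

Request:
move_arm(
  deltas=[0,0.015,0,1,0.1,-0.5,-1,0,0.015,0,1,0.1,-0.5,-0.2,0,0.015,0,1,0.1,-0.5,0.4,0,0.015,0,1,0.1,-0.5,1,0,0.015,0,1,0.1,-0.5,1,0,0.015,0,1,0.1,-0.5,1,0,0.015,0,1,0.1,-0.5,1,0,0.015,0,1,0.1,-0.5,1],
)

```text
time: 7.05
tool_pos: [0.5975, -0.1382, 0.0863]
ee_rot: [-3.137, -0.613, -0.24]
wrist_force: [-0.2, -0.4, -1.2]
width: 0.0413
finger_force: 0.0
```

```bash
python3 p.py -139 0 84.4 35
```

```text
hop [-64.2  -0.1  86.3] F [-0.1 -0.4 -1.2] t 7.05 w 0.04126613186734254
[-0.002 -0.002 -0.005] [-6.23  0.01 -4.15]
```

Request:
move_arm(
  deltas=[0,0,0,0,0,0,1,0,0,0,0,0,0,1,0,0,0,0,0,0,1,0,0,0,0,0,0,1,0,0,0,0,0,0,1],
)

```text
time: 7.55
tool_pos: [0.5973, -0.1395, 0.0863]
ee_rot: [-3.139, -0.613, -0.239]
wrist_force: [-1.7, -5.3, -0.9]
width: 0.0237
finger_force: 30.0
```

Gripped (24 mm wide, 30 N). Pull.

Request:
move_arm(
  deltas=[0,0,0,-0.7,0,-0.5,1,0,0,0,-1.4,0,-1,1,0,0,0,-2.1,0,-1.47,1,0,0,0,-2.8,0,-1.96,1,0,0,0,-3.5,0,-2.45,1,0,0,0,-4.2,0,-2.94,1,0,0,0,-4.9,0,-3.43,1,0,0,0,-5.5,0,-3.85,1],
)

```text
time: 8.35
tool_pos: [0.5326, -0.1244, 0.0863]
ee_rot: [-3.14, -0.615, -0.239]
wrist_force: [9.3, -9.0, -7.6]
width: 0.0242
finger_force: 30.0
```

Request:
move_arm(
  deltas=[0,0,0,-0.16,0,-0.11,1,0,0,0,-0.33,0,-0.23,1],
)

```text
time: 8.55
tool_pos: [0.5289, -0.1235, 0.0863]
ee_rot: [-3.14, -0.615, -0.239]
wrist_force: [9.0, -10.0, -8.0]
width: 0.0239
finger_force: 30.0
```

```bash
python3 p.py -139 0 84.4 35
```

```text
hop [-134.4   -1.7   86.3] F [11.1 -7.7 -8. ] t 8.55 w 0.023934802721901283
[ 0.002 -0.004 -0.004] [-0.49 -0.17 -0.11]
```

Request:
move_arm(
  deltas=[0,0,0,-0.16,0,-0.11,1,0,0,0,-0.16,0,-0.11,1],
)

```text
time: 8.75
tool_pos: [0.5269, -0.123, 0.0863]
ee_rot: [-3.141, -0.615, -0.239]
wrist_force: [5.6, -10.0, -5.9]
width: 0.0239
finger_force: 30.0
```

Request:
move_arm(
  deltas=[0,0,0,-0.16,0,-0.11,1,0,0,0,-0.16,0,-0.11,1],
)

```text
time: 8.95
tool_pos: [0.5252, -0.1226, 0.0863]
ee_rot: [-3.141, -0.615, -0.239]
wrist_force: [6.6, -10.4, -5.8]
width: 0.0235
finger_force: 30.0
```

```bash
python3 p.py -139 0 84.4 35; python3 - <<'E'
from h import *
t=snap('top'); s=snap('side')
a=np.hstack([cv2.resize(t['image'][130:370,340:520],(400,533)),cv2.resize(s['image'][110:300,260:403],(400,533))])
cv2.imwrite('pics/c3.png',a[...,::-1])
E
```

```text
hop [-138.2   -1.7   86.3] F [ 8.8 -8.6 -5.8] t 8.95 w 0.02346175822287372
[ 0.002 -0.004 -0.004] [-0.17 -0.17  0.11]
```

View pics/c3.png

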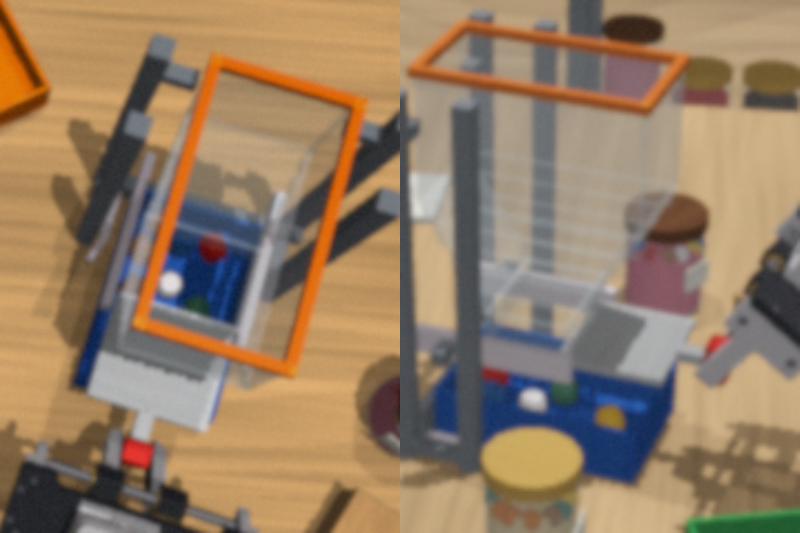

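The gate is out and beads lie in the tray: white (533,400), green (565,392), yellow (610,417), red (495,375). The throat looks empty. I'll pull the last bit until the stop.

Request:
move_arm(
  deltas=[0,0,0,-0.16,0,-0.11,1,0,0,0,-0.16,0,-0.11,1],
)

```text
time: 9.25
tool_pos: [0.5243, -0.1224, 0.0864]
ee_rot: [-3.14, -0.617, -0.24]
wrist_force: [18.2, -11.6, -13.6]
width: 0.024
finger_force: 30.0
```

Request:
move_arm(
  deltas=[0,0,0,-0.12,0,-0.08,1,0,0,0,-0.12,0,-0.08,1,0,0,0,-0.12,0,-0.08,1],
)

```text
time: 9.55
tool_pos: [0.5239, -0.1223, 0.0865]
ee_rot: [-3.14, -0.619, -0.24]
wrist_force: [25.3, -13.0, -19.0]
width: 0.0238
finger_force: 30.0
```

```bash
python3 p.py -64 0 86.3 35; python3 - <<'E'
from m import *
from p import O,YAW
Q=R.from_euler('z',YAW).as_matrix()
for n in('top','side'):
    c=snap(n); C=(cloud(c)-O)@Q
    m=(C[...,2]>.07)&(C[...,2]<.24)&(abs(C[...,0])<.033)&(abs(C[...,1])<.043)&(c['depth']>0)
    h=cv2.cvtColor(c['image'],cv2.COLOR_RGB2HSV)
    print(n,m.sum(),(m&(h[...,1]>120)).sum(), C[m].mean(0).round(3) if m.any() else '')
    m=(C[...,2]>.008)&(C[...,2]<.04)&(abs(C[...,0]+.009)<.08)&(abs(C[...,1])<.05)&(c['depth']>0)
    H=h[...,0]; nb=m&~((H>104)&(H<125)&(h[...,1]>150))
    k,l,st,ce=cv2.connectedComponentsWithStats(nb.astype(np.uint8))
    print([(ce[i].round(),int(st[i,4]),C[l==i].mean(0).round(3),c['image'][l==i].mean(0).astype(int)) for i in range(1,k) if st[i,4]>8])
E
```

```text
hop [-139.5   -1.7   86.5] F [ 27.6  -6.7 -19. ] t 9.55 w 0.02382209362976062
[ 0.002 -0.009 -0.005] [ 6.14 -0.21  4.4 ]
top 64 1 [-0.031 -0.011  0.134]
[(array([417., 239.]), 16, array([0.05 , 0.009, 0.024]), array([77, 55, 67])), (array([398., 243.]), 18, array([0.028, 0.044, 0.025]), array([111,  84,  71])), (array([433., 243.]), 76, array([ 0.052, -0.023,  0.024]), array([87, 23, 34])), (array([416., 257.]), 112, array([0.012, 0.001, 0.024]), array([179, 171, 176])), (array([393., 258.]), 9, array([-0.003,  0.043,  0.022]), array([78, 73, 86])), (array([429., 268.]), 54, array([-0.001, -0.029,  0.026]), array([38, 63, 62]))]
side 38 1 [-0.005  0.041  0.165]
[(array([294., 245.]), 69, array([ 0.053, -0.014,  0.024]), array([97, 52, 70])), (array([319., 249.]), 71, array([-0.009, -0.024,  0.02 ]), array([51, 79, 74])), (array([307., 252.]), 56, array([0.01 , 0.004, 0.024]), array([174, 171, 175])), (array([341., 258.]), 63, array([-0.074, -0.004,  0.022]), array([125, 102,  60]))]
```

The gate is at its stop (28 N), no bead is left in the throat and the beads lie in the tray. Push shut.

Request:
move_arm(
  deltas=[0,0,0,0.7,0,0.5,1,0,0,0,1.4,0,1,1,0,0,0,2.1,0,1.47,1,0,0,0,2.8,0,1.96,1,0,0,0,3.5,0,2.45,1,0,0,0,4.2,0,2.94,1,0,0,0,4.9,0,3.43,1,0,0,0,5.5,0,3.85,1],
)

```text
time: 10.45
tool_pos: [0.5855, -0.1367, 0.0863]
ee_rot: [-3.14, -0.61, -0.238]
wrist_force: [-14.4, -3.4, 8.4]
width: 0.0239
finger_force: 30.0
```

Request:
move_arm(
  deltas=[0,0,0,0.2,0,0.14,1,0,0,0,0.4,0,0.28,1,0,0,0,0.55,0,0.38,1],
)

```text
time: 10.75
tool_pos: [0.5916, -0.1382, 0.0863]
ee_rot: [-3.14, -0.61, -0.238]
wrist_force: [-13.3, -2.8, 8.7]
width: 0.0237
finger_force: 30.0
```

```bash
python3 p.py -64 0 86.3 35
```

```text
hop [-69.9  -1.4  86.3] F [-12.3  -5.7   8.7] t 10.75 w 0.023722447621019372
[ 0.001  0.001 -0.003] [ 0.49 -0.14  0.34]
```

Request:
move_arm(
  deltas=[0,0,0,0.16,0,0.11,1,0,0,0,0.33,0,0.23,1,0,0,0,0.4,0,0.28,1],
)

```text
time: 11.05
tool_pos: [0.5962, -0.1393, 0.0863]
ee_rot: [-3.14, -0.61, -0.238]
wrist_force: [-14.1, -2.0, 7.7]
width: 0.0235
finger_force: 30.0
```

Request:
move_arm(
  deltas=[0,0,0,0.16,0,0.11,1,0,0,0,0.16,0,0.11,1],
)

```text
time: 11.25
tool_pos: [0.5972, -0.1395, 0.0862]
ee_rot: [-3.14, -0.608, -0.238]
wrist_force: [-20.4, -1.2, 11.4]
width: 0.0238
finger_force: 30.0
```

```bash
python3 p.py -64 0 86.3 35
```

```text
hop [-64.2  -1.4  86.2] F [-19.5  -5.9  11.4] t 11.25 w 0.02382783415854309
[ 0.001  0.003 -0.003] [ 0.02 -0.14  0.01]
```

Request:
move_arm(
  deltas=[0,0,0,0.1,0,0.07,1,0,0,0,0.1,0,0.07,1],
)

```text
time: 11.45
tool_pos: [0.5975, -0.1395, 0.0862]
ee_rot: [-3.14, -0.606, -0.237]
wrist_force: [-28.2, 0.4, 17.3]
width: 0.0238
finger_force: 30.0
```

Request:
move_arm(
  deltas=[0,0,0,0.08,0,0.05,1,0,0,0,0.08,0,0.05,1,0,0,0,0.08,0,0.05,1],
)

```text
time: 11.75
tool_pos: [0.5978, -0.1396, 0.0862]
ee_rot: [-3.141, -0.605, -0.237]
wrist_force: [-32.3, 1.8, 19.0]
width: 0.0239
finger_force: 30.0
```

The gate is against its stop after 75.9 mm of travel. Release and retreat.

Request:
move_arm(
  deltas=[0,0,0,0,0,0,0,0,0,0,0,0,0,-0.3,0,0,0,0,0,0,-0.3,0,0,0,0,0,0,-0.3,0,0,0,0,0,0,-0.3],
)

```text
time: 12.25
tool_pos: [0.6019, -0.1391, 0.0861]
ee_rot: [-3.136, -0.612, -0.24]
wrist_force: [0.2, -0.1, 0.2]
width: 0.0595
finger_force: 0.0
```

Request:
move_arm(
  deltas=[0,0,0,-1.6,0,-1.1,-0.3,0,0,0,-3.3,0,-2.3,-0.3,0,0,0,-5,0,-3.5,-0.3,0,0,0,-7,0,-5,-0.3,0,0,0,-8,0,-7,-0.3,0,0,0,-8,0,-9,-0.3,0,0,0,-8,0,-9,-0.3],
)

```text
time: 12.95
tool_pos: [0.4887, -0.1123, 0.117]
ee_rot: [-3.138, -0.618, -0.24]
wrist_force: [0.3, -0.9, 1.2]
width: 0.0612
finger_force: 0.0
```

```bash
python3 p.py -64 0 86.3 35; python3 - <<'E'
from m import *
from p import O,YAW
Q=R.from_euler('z',YAW).as_matrix()
t=snap('top'); s=snap('side')
for cam,b,c in((t,(350,200,460,370),(385,270,430,320)),(s,(250,215,400,300),(325,210,360,250))):
    C=cloud(cam); k=(mask(cam,'blue',b)>0)&(cam['depth']>0); P=(C[k]-O)@Q
    q=P[(P[:,2]>.043)&(P[:,2]<.056)]; print(len(q),np.percentile(q,[1,50,99],axis=0).round(3))
    k=(mask(cam,'red',c)>0)&(cam['depth']>0); P=(C[k]-O)@Q; print('red',k.sum(),np.percentile(P,[3,50,97],axis=0).round(3))
a=np.hstack([cv2.resize(t['image'][130:370,340:520],(400,533)),cv2.resize(s['image'][110:300,260:403],(400,533))])
cv2.imwrite('pics/c4.png',a[...,::-1])
E
```

```text
hop [-1.761e+02 -1.000e-01  1.170e+02] F [ 0.5 -0.8  1.2] t 12.95 w 0.061208521426318774
[-0.001 -0.007 -0.005] [ 7.36 -0.03  9.  ]
283 [[-0.097 -0.06   0.043]
 [-0.093  0.015  0.05 ]
 [-0.039  0.056  0.055]]
red 51 [[-0.082 -0.008  0.105]
 [-0.08   0.     0.116]
 [-0.076  0.009  0.12 ]]
252 [[-0.099 -0.06   0.043]
 [-0.047  0.053  0.047]
 [ 0.077  0.06   0.052]]
red 92 [[-0.083 -0.002  0.089]
 [-0.077  0.009  0.106]
 [-0.069  0.014  0.118]]
```

View pics/c4.png

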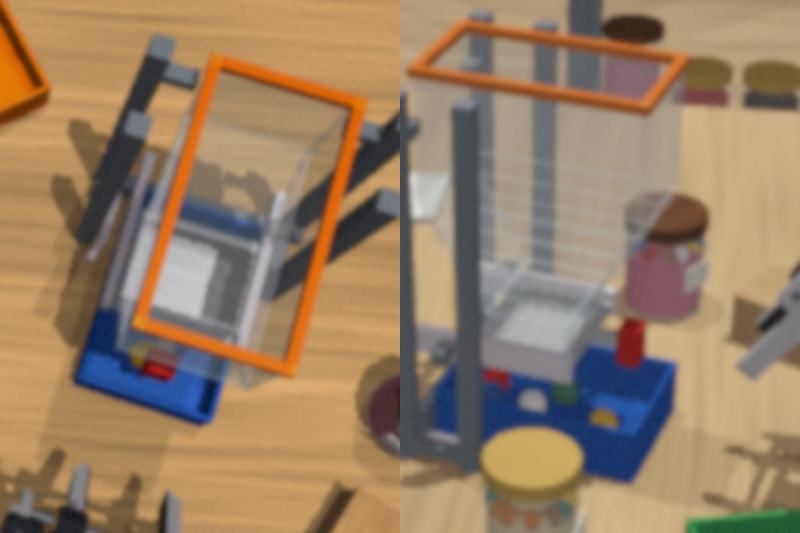

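The throat is empty and the gate is shut: the handle (630,343) is back at its shut position, and the 75.9 mm of travel matches. The tray is still home with the beads in it, the robot is clear and the bystanders have not moved. I'll hand in.

```bash
python3 -c "
from bench import robot
print(robot.close_job())"
```

```text
the job is handed in; nothing more can be done
None
```

I handed the job in at about 13 s of the 46 s allowed, and the hand-in gave no verdict. The tray was pushed gently home against its backstop, the gate was pulled to its stop and pushed shut again, and the jars and box were not touched. The throat is empty and no bead shows outside the tray, but I did not count all eight because the hopper hides some of them.

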